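# Shim the kitchen scale level

### The job

The kitchen scale has lost the rubber from one foot and leans to that corner. Stand the round spirit level on the steel platform, then ease the wooden wedge, thin end first, under the bare foot until the scale stands firm on it and the bubble sits inside the ring. Set the level down gently, do not force the wedge, do not lift, press or shove the scale itself, and leave the other things alone.

Things in the scene. Friction and masses are not known exactly. Their poses are not given: they have to be found in the camera images.
- scale: grey kitchen scale, 150 mm deep (x), 200 mm wide (y), 1.3 to 1.8 kg. Origin: centre of the footprint, at worktop height when level; x to its back, y to its left, z up. Housing 18 to 44 mm above the origin, display in front. Four dome feet, radius 12 mm, at x +-50, y +-85 mm; the three soft rubber ones give 0.33 mm per N. It leans to the bare front-left foot by 0.03 to 0.07 rad
- low_foot (a point): axis of the bare steel front-left foot at the underside of the housing, 15 mm in from its left side; axes as the scale's. The dome (seized screw) ends 10 to 13 mm below this point, the rubber ones 18 mm unloaded. It carries about an eighth of the weight while the scale leans, a third once level on all four, so the push needed then more than doubles; over 9 N on it is too much
- platform (a point): centre of the top of the scale's steel platform, 110 mm (x) x 190 mm (y), flat and smooth, 50 mm above the scale's origin; axes as the scale's
- wedge: wooden wedge, 100 mm long (x), 32 mm wide (y), 16 mm high at the thick end (-x), 1.6 mm at the thin end (+x), sloping face up; 30 g, smooth (friction about 0.35). Origin: middle of the flat underside. It fits under the foot along the scale's -y, from its free left side; the front is too near the worktop's edge, and the woven tray (8 mm high) lies behind
- wedge_tip (a point): middle of the wedge's thin edge, on the underside, 50 mm from its origin
- level: round aluminium bullseye spirit level, 52 mm in diameter, 20 mm high, 0.12 kg, open green window 42 mm wide on top. Origin: centre of its underside; z up
- level_mark (a point): centre of the dark ring (inner radius 8 mm) in the window of the level, 16.5 mm above the level's origin
- bubble_mid (a point): centre of the level's bubble, 10 mm in diameter. It floats to the high side, 0.6 mm for each milliradian of lean, up to 10 mm along each of the level's axes, and settles in about 1 s; centred over the mark means level
- mug: small white cup with handle, 60x83x49 mm, a bystander behind the work; origin under its middle
- timer: round wood and white kitchen timer, 69 mm across, 44 mm high, a bystander; origin under its middle
- pepper_mill: light wooden pepper mill, 58 mm across, 170 mm high, a bystander; origin under its middle
Not all that is in view belongs to the job. Of the things that look like the level, the larger one is meant.

How it is judged:
By the outcome, as a careful person would: the job done as asked, in the order asked, and still so for the second after the job is handed in, with the robot touching nothing.
It also fails if it takes over 72 s, if anything falls off the work surface, if the arm or the gripper's body presses on something with over 40 N, if the wrist force passes 120 N, or if a joint passes its speed limit or range.

### The arm

A 6-joint arm with a two-finger parallel gripper is mounted at the origin on a cart in front of the work surface, level with it; the furniture and walls round the work are solid. World frame = base frame: x ahead of the robot, y to its left, z up, the work surface at z = 0. Lengths are in m, angles in rad, forces in N, time in s.
With the tool pointing down it reaches from about 0.3 to 0.775 m from the base axis. Payload 14.6 kg.
Tool frame: the origin (TCP) lies midway between the tips of the shut fingers; the grasp point (between the pads) lies 19 mm behind it (ctrl.hold_point_z is the distance from the TCP to the grasp point, in m); z points along the fingers, x is the direction in which the jaws open and shut, and the axes are right-handed (so a half turn about z gives the same grasp; the last joint's range is limited). The gripper opens to 94 mm and grips with 3 to 60 N. Pads are 16 mm wide; open, the fingers measure 119 mm over their backs; the gripper's body (75 mm by 177 mm) begins 78 mm behind the grasp point.
Start: joints at [-0.067, 0.3, 1.521, -0, 1.321, -0.067], TCP at [0.55, -0, 0.205] pointing down, gripper open.
Joint ranges: [-3.03, 3.03], [-0.79, 2.21], [0.23, 2.52], [-1.04, 4.18], [0, 3.07], [-2.55, 2.55]. Speed limits (rad/s): [2.22, 2.22, 2.57, 3.14, 3.14, 3.14].

### API

Orientations are given as [roll, pitch, yaw] about the fixed x, y, z axes, in that order (R = Rz(yaw) Ry(pitch) Rx(roll)).
In Python, from station import ctrl, viewer, ticket, nets gives the robot as it stands.
- The arm moves only by the tool carry_out, never from a script. Its argument "commands" is one flat list of numbers, 7 for each row, row after row: the closure, from -1 (fully open) to 1 (shut), so that 0 is half open, then the shift along the world's x, y, z in cm, then the turn, a rotation vector about the world's x, y, z in rad. In form: [gripper, tx, ty, tz, ax, ay, az, gripper, tx, ty, tz, ax, ay, az, ...]. A call has 1 to 12 rows; each row is the pose to reach, as a shift and turn from the pose measured when the call began; what a row does not reach only later rows make up. A row lasts 1/12 s, in which the tool goes at most 41.7 mm and 7.16 degrees, less where a joint would pass 70% of its speed; a pose out of reach is approached as far as the arm can. A call with a gripper value outside its range is refused whole. The fingers move at their own pace and stop on an object; "force" is the grip in N (left out, the last holds). Time passes only in rows, so rows that repeat a pose let the fingers close. It gives the time, the measured TCP pose, the force and the opening at its end, in the units of the state.
- ctrl.get_obs(): the state, without advancing time (a new reading comes with each control period).
- viewer.camera(name): name is "scene" or "side" or "wrist"; returns (picture, depth): 420x560x3 uint8, blue, green, red; 420x560 float32, m along the optical axis (not along the pixel's ray), 0 where there is no reading.
- viewer.camera_info(name): a dict with "fx", "fy", "cx", "cy" (pixels), "R" (3x3) and "t" (3): a world point X has camera coordinates R X + t. Camera axes: x right, y down, z forward; pixel columns grow to the right and rows downward; lengths in m; the calibration is good to about 2 mm. The wrist camera is an equidistant fisheye: a pixel r from the principal point sees the ray r / f radians off the axis. A picture is of the moment at which its call begins: read the wrist's pose just before it. camera_info takes no time and is no camera call; for the wrist camera it gives the pose at the moment of the call.
- ticket.hand_in(): hands the job in, once; it reports no verdict.
Trained networks look in the newest picture that a camera, given by its name, has taken for a name from the list of things; names that differ only in an ending like _2 or _b are one class to them, and where a whole thing is asked for, a point or a joint stands for the part that bears it (a point fixed in the world has none). Each returns a list of dicts, best first, with "confidence" (0 to 1); they miss things now and then, are a little off and sometimes report something else, mostly with a low value. They report only what shows in the picture. A call takes as long as a camera call. They do not tell look-alikes from the thing itself.
- nets.silhouettes(camera, thing): "region" (420x560 bool, what is visible of it) and "extent" ([left, top, right, bottom] in pixels, round what is visible of it).
The state is a dict: "time_s": time; "qpos": joint angles; "joint_vel": joint speeds; "tau": joint torques, N m; "ee_pos": TCP position; "eef_rot": TCP orientation; "force": force on the tool from outside, world axes, zero at the start; "moment": the same for the moment, N m; "grip_width": finger opening in m.
Only numpy, scipy, OpenCV 4.12 (cv2) and the standard library are available. Lean on these libraries where they do the work, as an engineer would, in place of code of your own. Each camera call takes 0.05 s, during which the arm holds its last target. There are 200 camera calls.

## Working session

There is one attempt and no reset: what is moved stays moved. The work goes in short steps, Python scripts to look and compute and a tool call to move; the robot and the scene stay as the last step left them, time stands still between calls to the robot, and variables do not carry over. Pictures are saved under pics/ and viewed, about 8 in all and at most 12, crops included, and the job is handed in when it is done.

Besides the shell and the picture viewer there is one more tool, called after "Request:" in YAML: its name, and indented under it one key for each argument. carry_out: Moves the arm, as the interface text tells. Its arguments: {"type":"object","properties":{"commands":{"type":"array","items":{"type":"number"}},"force":{"type":"number"}},"required":["commands"]}

```bash
ls; mkdir -p pics; cat > h.py <<'E'
import numpy as np, cv2
from station import ctrl, viewer, ticket, nets
def shot(cam):
    info=viewer.camera_info(cam); im,d=viewer.camera(cam); return im,d,info
def pts(d,info,mask):
    v,u=np.nonzero(mask&(d>0)); z=d[v,u]
    X=np.stack([(u-info['cx'])/info['fx']*z,(v-info['cy'])/info['fy']*z,z],1)
    return (X-info['t'])@np.array(info['R'])
def proj(X,info):
    c=np.array(info['R'])@np.array(X)+info['t']; return c[0]/c[2]*info['fx']+info['cx'],c[1]/c[2]*info['fy']+info['cy']
E
python3 - <<'E'
from h import *
np.set_printoptions(precision=4,suppress=True)
o=ctrl.get_obs(); print(o['time_s'],o['ee_pos'],o['eef_rot'],o['grip_width'],ctrl.hold_point_z,o['force'])
ims=[]
for cam in ['scene','side']:
    im,d,info=shot(cam); np.savez(f'{cam}.npz',im=im,d=d,**info)
    print(cam,info['t'],info['R'],info['fx'])
    cv2.imwrite(f'pics/{cam}0.png',im)
    for th in ['scale','wedge','level','mug','timer','pepper_mill']:
        for r in nets.silhouettes(cam,th)[:3]:
            P=pts(d,info,r['region'])
            if len(P): print(th,round(r['confidence'],2),r['extent'],np.median(P,0),np.percentile(P,2,axis=0),np.percentile(P,98,axis=0))
E
```

```text
pics
0.0 [0.5497 0.     0.2049] [-3.1415  0.0011 -0.    ] 0.09396531866646697 0.0188 [-0.2126 -0.2482  0.2819]
scene [-0.2801  0.282   1.0025] [[ 0.5225 -0.8526  0.0078]
 [-0.3695 -0.2347 -0.8991]
 [ 0.7684  0.4669 -0.4376]] 545.1105920388369
scale 0.61 [202.3, 211.3, 299.7, 268.4] [0.4446 0.0388 0.043 ] [ 0.3912 -0.0432  0.0133] [0.5325 0.1472 0.0521]
wedge 0.72 [162.1, 217.1, 183.6, 237.6] [0.4389 0.2967 0.0059] [ 0.4138  0.2559 -0.0021] [0.4646 0.3441 0.0139]
level 0.79 [329.6, 264.1, 354.3, 287.4] [ 0.445  -0.2105  0.0143] [ 0.4264 -0.2322 -0.0013] [ 0.4768 -0.1859  0.0205]
level 0.71 [303.8, 258.0, 323.5, 271.9] [ 0.4652 -0.1213  0.0101] [ 0.4513 -0.1383  0.0006] [ 0.4866 -0.1046  0.0155]
mug 0.74 [235.8, 189.8, 259.0, 208.0] [0.6357 0.1793 0.042 ] [0.6136 0.1524 0.0105] [0.6732 0.2264 0.0568]
timer 0.9 [279.2, 197.1, 300.1, 220.7] [0.649  0.0554 0.0359] [0.6328 0.0336 0.0055] [0.7655 0.1105 0.0521]
timer 0.49 [160.6, 214.9, 185.8, 236.4] [0.4411 0.3007 0.0066] [ 0.4178  0.2554 -0.0009] [0.4678 0.3443 0.0141]
pepper_mill 0.91 [337.2, 164.6, 361.3, 231.2] [ 0.6787 -0.1202  0.0855
[... 505 characters left out ...]
0.1749  0.024 ]
level 0.59 [226.3, 148.4, 248.3, 195.4] [ 0.6893 -0.0923  0.0825] [ 0.6658 -0.3377  0.0009] [ 0.7491 -0.0803  0.169 ]
level 0.55 [303.8, 184.7, 315.3, 195.4] [ 0.4665 -0.1131  0.0136] [ 0.4504 -0.1345  0.0086] [ 0.4826 -0.098   0.0178]
mug 0.84 [236.1, 230.4, 255.9, 259.8] [0.6421 0.1837 0.0442] [0.6137 0.1567 0.0179] [0.6659 0.2338 0.0589]
mug 0.46 [283.8, 195.8, 335.3, 252.7] [0.4655 0.0881 0.0474] [ 0.3945 -0.0291  0.0173] [0.5362 0.1599 0.055 ]
timer 0.92 [232.6, 211.4, 258.2, 230.3] [0.6585 0.0843 0.0444] [0.6318 0.0397 0.0077] [0.6872 0.098  0.0547]
pepper_mill 0.7 [230.2, 149.1, 250.0, 195.3] [ 0.6886 -0.0919  0.0874] [ 0.6657 -0.1817  0.0107] [ 0.7151 -0.0802  0.1693]
```

```bash
python3 - <<'E'
import cv2,numpy as np
a=cv2.imread('pics/scene0.png')[150:310,140:380]; b=cv2.imread('pics/side0.png')[140:310,210:350]
a=cv2.resize(a,(450*240//240,300)); b=cv2.resize(b,None,fx=3,fy=3,interpolation=cv2.INTER_CUBIC)
a=cv2.resize(cv2.imread('pics/scene0.png')[155:305,150:370],None,fx=3.6,fy=3.6,interpolation=cv2.INTER_CUBIC)
cv2.imwrite('pics/a.png',a); cv2.imwrite('pics/b.png',b)
E
```

```text
(no output)
```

View pics/a.png

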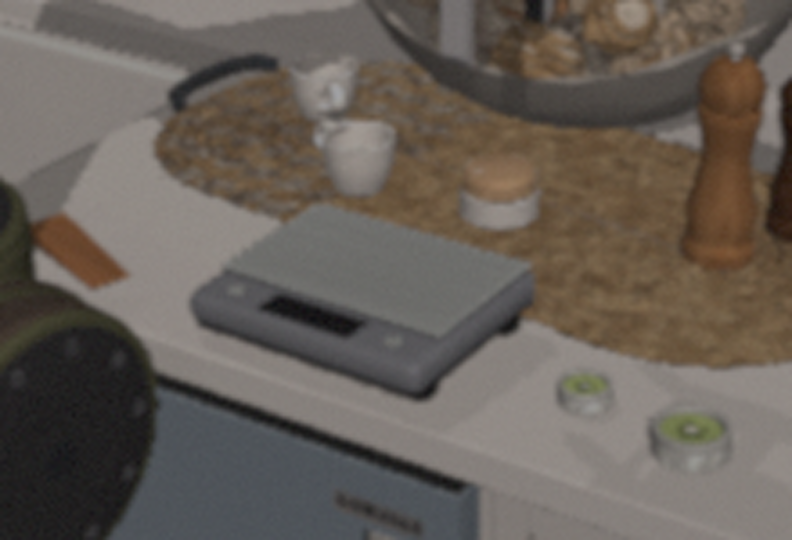

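View pics/b.png

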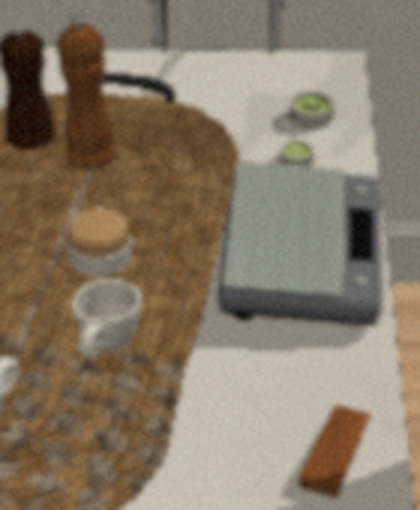

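```bash
python3 - <<'E'
from h import *
np.set_printoptions(precision=4,suppress=True)
for cam in ['scene','side']:
    q=np.load(cam+'.npz'); d=q['d']; info=q; 
    P=pts(d,info,np.ones(d.shape,bool))
    w=P[(abs(P[:,0]-.44)<.06)&(abs(P[:,1]-.305)<.08)&(P[:,2]<.03)&(P[:,2]>-.02)]
    tb=P[(P[:,0]>.4)&(P[:,0]<.5)&(P[:,1]>-.18)&(P[:,1]<.4)&(abs(P[:,2])<.01)]
    print(cam,'table z',np.median(tb[:,2]))
    L=P[(np.hypot(P[:,0]-.448,P[:,1]+.205)<.05)&(P[:,2]>.008)&(P[:,2]<.04)]
    print('level',len(L),L.min(0),L.max(0),np.median(L,0))
    S=P[(P[:,0]>.37)&(P[:,0]<.57)&(P[:,1]>-.08)&(P[:,1]<.2)&(P[:,2]>.012)&(P[:,2]<.07)]
    (c,sz,a)=cv2.minAreaRect(S[:,:2].astype(np.float32)); print('scale rect',c,sz,a)
    T=S[np.hypot(S[:,0]-.46,S[:,1]-.06)<.06]; 
    A=np.c_[T[:,:2]-[.46,.06],np.ones(len(T))]; s=np.linalg.lstsq(A,T[:,2],rcond=None)[0]
    r=T[:,2]-A@s; k=abs(r)<.003; s=np.linalg.lstsq(A[k],T[k,2],rcond=None)[0]; print('plane',s)
    z0=np.median(tb[:,2]); W=w[w[:,2]>z0+.003]
    (c,sz,a)=cv2.minAreaRect(W[:,:2].astype(np.float32)); print('wedge rect',len(W),c,sz,a)
    m=W[:,:2].mean(0); ev=np.linalg.svd(W[:,:2]-m)[2][0] if 0 else np.linalg.eigh(np.cov((W[:,:2]-m).T))[1][:,1]
    t=(W[:,:2]-m)@ev; print('axis',ev,'slope',np.polyfit(t,W[:,2]-z0,1))
E
```

```text
scene table z -0.0007242512220255832
level 308 [ 0.4252 -0.2333  0.008 ] [ 0.4795 -0.1816  0.022 ] [ 0.4501 -0.2079  0.0156]
scale rect (0.4662077724933624, 0.05490940064191818) (0.20154018700122833, 0.1532614380121231) 86.60543060302734
plane [ 0.1015 -0.0402  0.0451]
wedge rect 250 (0.4526744782924652, 0.2873598039150238) (0.13317400217056274, 0.06590170413255692) 67.79369354248047
axis [0.3332 0.9428] slope [0.1031 0.0088]
side table z 0.0018098628703913618
level 151 [ 0.4245 -0.2327  0.008 ] [ 0.4722 -0.1738  0.0258] [ 0.4484 -0.1987  0.0186]
scale rect (0.4774208962917328, 0.06399079412221909) (0.18357789516448975, 0.20978981256484985) 0.20304518938064575
plane [ 0.0795 -0.0333  0.0485]
wedge rect 400 (0.4408036172389984, 0.30289408564567566) (0.14313817024230957, 0.10970237851142883) 83.19390106201172
axis [0.3081 0.9514] slope [0.0784 0.009 ]
```

Request:
carry_out:
  commands: [-1,-3.3,-6.7,-1,0,0,0,-1,-6.6,-13.4,-2,0,0,0,-1,-10,-20.3,-4,0,0,0,-1,-10,-20.3,-6,0,0,0,-1,-10,-20.3,-6,0,0,0,-1,-10,-20.3,-6,0,0,0,-1,-10,-20.3,-6,0,0,0,-1,-10,-20.3,-6,0,0,0]

```text
time_s: 1.37
ee_pos: [0.4495, -0.2038, 0.1452]
eef_rot: [-3.141, 0.001, -0.002]
force: [-0.0, -0.1, -0.5]
grip_width: 0.0942
```

```bash
cat >> h.py <<'E'
def wpts(d,info,mask):
    v,u=np.nonzero(mask&(d>0)); z=d[v,u]
    x=(u-info['cx'])/info['fx'];y=(v-info['cy'])/info['fy'];r=np.hypot(x,y)+1e-9
    k=np.tan(r)/r
    X=np.stack([x*k*z,y*k*z,z],1)
    return (X-info['t'])@np.array(info['R'])
def wproj(X,info):
    c=np.array(info['R'])@np.array(X)+info['t']; h=np.hypot(c[0],c[1])+1e-12; th=np.arctan2(h,c[2])
    return c[0]/h*th*info['fx']+info['cx'],c[1]/h*th*info['fy']+info['cy']
def ring(r,n=60):
    a=np.linspace(0,2*np.pi,n); return np.c_[r*np.cos(a),r*np.sin(a)]
E
python3 - <<'E'
from h import *
np.set_printoptions(precision=4,suppress=True)
o=ctrl.get_obs(); print(o['time_s'],o['ee_pos'],o['eef_rot'],o['force'])
im,d,info=shot('wrist'); np.savez('w1.npz',im=im,d=d,**info)
for r in nets.silhouettes('wrist','level')[:3]:
    P=wpts(d,info,r['region']); print(r['confidence'],r['extent'],np.median(P,0),np.percentile(P,2,axis=0),np.percentile(P,98,axis=0))
    T=P[abs(P[:,2]-.020)<.006]; print(cv2.minEnclosingCircle(T[:,:2].astype(np.float32)))
cv2.imwrite('pics/w1.png',im)
E
```

```text
1.3667 [ 0.4495 -0.2038  0.1452] [-3.1412  0.0006 -0.0024] [-0.0216 -0.11   -0.5172]
0.94 [278.3, 88.2, 314.2, 129.3] [ 0.4703 -0.1179  0.0112] [ 0.4541 -0.1343  0.0089] [ 0.4863 -0.1015  0.0149]
((0.4700726866722107, -0.11799097061157227), 0.018459919840097427)
0.69 [251.7, 171.7, 305.0, 227.3] [ 0.4521 -0.2039  0.0153] [ 0.429  -0.2275  0.0056] [ 0.4753 -0.18    0.0205]
((0.45256921648979187, -0.2046113908290863), 0.026140209287405014)
```

View pics/w1.png

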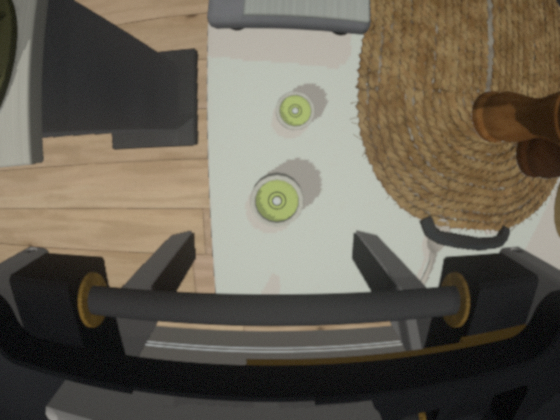

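Request:
carry_out:
  commands: [-1,0.3,0,-4,0,0,0,-1,0.3,0,-8,0,0,0,-0.2,0.3,0,-11.5,0,0,0,-0.2,0.3,0,-13.5,0,0,0,-0.2,0.3,0,-14,0,0,0,-0.2,0.3,0,-14,0,0,0,0.3,0.3,0,-14,0,0,0,0.3,0.3,0,-14,0,0,0,0.3,0.3,0,-14,0,0,0,0.3,0.3,0,-14,0,0,0,0.3,0.3,0,-14,0,0,0]
  force: 12

```text
time_s: 2.38
ee_pos: [0.4544, -0.2029, 0.0075]
eef_rot: [3.14, -0.003, 0.0]
force: [-0.0, 2.3, 8.8]
grip_width: 0.0515
```

Request:
carry_out:
  commands: [0.3,0,0,1,0,0,0,0.3,0,0,4,0,0,0,0.3,0,0.5,8,0,0,0,0.3,0,3,12,0,0,0,0.3,0.2,6,15,0,0,0,0.3,0.5,9.5,16,0,0,0,0.3,1,12,16,0,0,0,0.3,1,12,16,0,0,0,0.3,1,12,16,0,0,0,0.3,1,12,16,0,0,0]

```text
time_s: 3.22
ee_pos: [0.4643, -0.0833, 0.168]
eef_rot: [3.14, -0.004, 0.0]
force: [-0.2, -0.7, -2.1]
grip_width: 0.052
```

```bash
python3 - <<'E'
from h import *
np.set_printoptions(precision=4,suppress=True)
o=ctrl.get_obs(); print(o['time_s'],o['ee_pos'],o['eef_rot'],o['force'],o['grip_width'])
im,d,info=shot('wrist'); np.savez('w2.npz',im=im,d=d,**info)
P=wpts(d,info,np.ones(d.shape,bool))
tb=P[(P[:,0]>.42)&(P[:,0]<.5)&(P[:,1]>.17)&(P[:,1]<.22)]; print('table',np.median(tb[:,2]))
S=P[(P[:,0]>.37)&(P[:,0]<.57)&(P[:,1]>-.07)&(P[:,1]<.2)&(P[:,2]>.02)&(P[:,2]<.065)]
print('scale',cv2.minAreaRect(S[:,:2].astype(np.float32)))
for it in range(2):
    T=S[np.hypot(S[:,0]-.48,S[:,1]-.06)<.05]; A=np.c_[T[:,:2]-[.47,.06],np.ones(len(T))]
    s=np.linalg.lstsq(A,T[:,2],rcond=None)[0]
print('plane',s,len(T))
r=S[:,2]-np.c_[S[:,:2]-[.47,.06],np.ones(len(S))]@s
pl=S[abs(r)<.0025]; print('platform',cv2.minAreaRect(pl[:,:2].astype(np.float32)))
for r in nets.silhouettes('wrist','scale')[:1]:
    Q=wpts(d,info,r['region']); Q=Q[Q[:,2]>.015]; print(r['extent'],cv2.minAreaRect(Q[:,:2].astype(np.float32)))
cv2.imwrite('pics/w2.png',im)
E
```

```text
3.2167 [ 0.4643 -0.0833  0.168 ] [ 3.14   -0.0035  0.0004] [-0.1682 -0.7372 -2.1439] 0.05203025058677083
table nan
scale ((0.4665107727050781, 0.0404738187789917), (0.16411861777305603, 0.15078380703926086), 87.41244506835938)
plane [ 0.0478 -0.0318  0.0471] 8503
platform ((0.4819985330104828, 0.03999589383602142), (0.1536560356616974, 0.11013221740722656), 87.158203125)
[194.7, 2.2, 357.5, 163.3] ((0.46640655398368835, 0.04044904559850693), (0.1640533059835434, 0.15066155791282654), 87.46009063720703)
  return _methods._mean(a, axis=axis, dtype=dtype,
  ret = ret.dtype.type(ret / rcount)
```

View pics/w2.png

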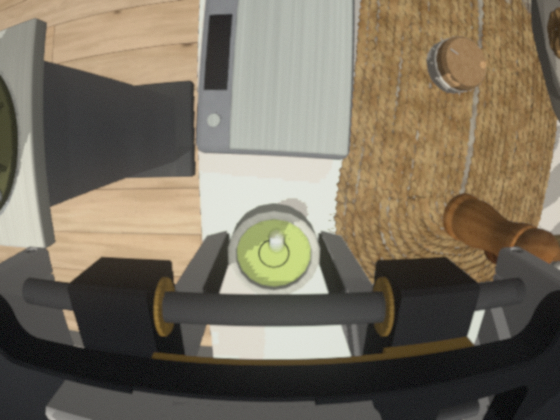

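Request:
carry_out:
  commands: [0.3,0.6,4,0,-0.01,-0.016,0,0.3,1.2,8,-2,-0.02,-0.03,0,0.3,1.8,12,-5,-0.032,-0.048,0,0.3,1.9,14,-8,-0.032,-0.048,0,0.3,1.9,14,-9.5,-0.032,-0.048,0,0.3,1.9,14,-10.3,-0.032,-0.048,0,0.3,1.9,14,-10.5,-0.032,-0.048,0,0.3,1.9,14,-10.6,-0.032,-0.048,0,0.3,1.9,14,-10.6,-0.032,-0.048,0,0.3,1.9,14,-10.6,-0.032,-0.048,0]

```text
time_s: 4.15
ee_pos: [0.4839, 0.0555, 0.0627]
eef_rot: [3.108, -0.053, -0.001]
force: [-0.4, -0.2, -1.8]
grip_width: 0.0519
```

```bash
python3 - <<'E'
from h import *
np.set_printoptions(precision=4,suppress=True)
o=ctrl.get_obs(); print(o['time_s'],o['ee_pos'],o['eef_rot'],o['force'],o['grip_width'])
im,d,info=shot('wrist'); np.savez('w3.npz',im=im,d=d,**info)
P=wpts(d,info,np.ones(d.shape,bool))
S=P[(P[:,0]>.45)&(P[:,0]<.52)&(P[:,1]>.09)&(P[:,1]<.145)&(P[:,2]>.03)&(P[:,2]<.065)]
A=np.c_[S[:,:2]-[.483,.058],np.ones(len(S))]
s=np.linalg.lstsq(A,S[:,2],rcond=None)[0]; print('plane',s,len(S))
E
```

```text
4.15 [0.4839 0.0555 0.0627] [ 3.1084 -0.0528 -0.0014] [-0.4238 -0.2077 -1.7864] 0.051876707275953504
plane [ 0.0471 -0.0305  0.0477] 10675
```

Request:
carry_out:
  commands: [0.3,0,0,-0.2,0,0,0,0.3,0,0,-0.4,0,0,0,0.3,0,0,-0.6,0,0,0,0.3,0,0,-0.65,0,0,0,0.3,0,0,-0.65,0,0,0,0.3,0,0,-0.65,0,0,0]

```text
time_s: 4.7
ee_pos: [0.4838, 0.0557, 0.0561]
eef_rot: [3.108, -0.053, -0.001]
force: [-0.4, 0.5, -0.5]
grip_width: 0.0516
```

Request:
carry_out:
  commands: [0.0,0,0,-0.05,0,0,0,-0.1,0,0,-0.05,0,0,0,-0.15,0,0,-0.05,0,0,0,-0.2,0,0,-0.05,0,0,0,-0.3,0,0,-0.05,0,0,0,-0.5,0,0,0,0,0,0,-0.5,0,0,0,0,0,0,-0.5,-0.1,0,2,0,0,0,-0.5,-0.2,0.1,4,0,0,0,-0.5,-0.4,1,8,0,0,0,-0.5,-0.4,1,10,0.032,0.053,0]

```text
time_s: 5.62
ee_pos: [0.4795, 0.067, 0.1596]
eef_rot: [3.14, -0.003, -0.0]
force: [0.4, 0.1, 0.7]
grip_width: 0.0703
```

Request:
carry_out:
  commands: [-0.5,-0.6,3.5,1.5,0,0,0,-0.5,-1.5,7,3,0,0,0,-0.5,-2.5,10.5,4,0,0,0,-0.5,-3,13,4,0,0,0,-0.5,-3,13,4,0,0,0,-0.5,-3,13,4,0,0,0]

```text
time_s: 6.12
ee_pos: [0.4492, 0.1977, 0.1995]
eef_rot: [3.14, -0.003, 0.002]
force: [0.1, -1.0, 0.3]
grip_width: 0.0704
```

```bash
python3 - <<'E'
from h import *
np.set_printoptions(precision=4,suppress=True)
o=ctrl.get_obs(); print(o['time_s'],o['ee_pos'],o['eef_rot'],o['force'],o['grip_width'])
im,d,info=shot('wrist'); np.savez('w4.npz',im=im,d=d,**info)
for r in nets.silhouettes('wrist','wedge')[:2]:
    Q=wpts(d,info,r['region']); print(r['confidence'],r['extent'],cv2.minAreaRect(Q[:,:2].astype(np.float32)))
    m=np.median(Q[:,:2],0); ev=np.linalg.eigh(np.cov((Q[:,:2]-m).T))[1][:,1]; print(m,ev,np.polyfit((Q[:,:2]-m)@ev,Q[:,2],1))
P=wpts(d,info,np.ones(d.shape,bool))
tb=P[(P[:,0]>.42)&(P[:,0]<.5)&(P[:,1]>.2)&(P[:,1]<.24)]; print('table',len(tb),np.median(tb[:,2]))
im2,d2,i2=shot('scene'); np.savez('s2.npz',im=im2,d=d2,**i2)
for r in nets.silhouettes('scene','level')[:3]: 
    Q=pts(d2,i2,r['region']); print(r['confidence'],r['extent'],np.median(Q,0))
c=cv2.resize(im2[200:275,195:345],None,fx=5,fy=5,interpolation=cv2.INTER_CUBIC)[:,:560]
cv2.imwrite('pics/w4.png',np.hstack([cv2.resize(im[:210],(560,210)),np.zeros((210,0,3),np.uint8)]))
cv2.imwrite('pics/w4.png',np.vstack([im[:225],c]))
E
```

```text
6.1167 [0.4492 0.1977 0.1995] [ 3.1402 -0.0026  0.0018] [ 0.0953 -0.9997  0.3122] 0.07042224023814492
table 31110 0.31652195374820324
0.62 [245.6, 217.2, 266.8, 232.6] [0.4781 0.0476 0.0623]
0.51 [303.3, 258.1, 321.1, 268.9] [ 0.4671 -0.1221  0.0103]
```

View pics/w4.png

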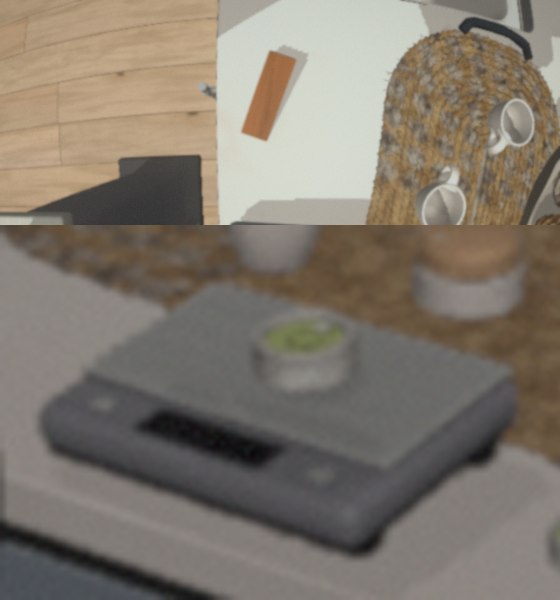

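```bash
python3 - <<'E'
from h import *
np.set_printoptions(precision=4,suppress=True)
q=np.load('w4.npz'); im=q['im'].astype(int); d=q['d']
m=np.zeros(d.shape,np.uint8); m[40:150,232:305]=1
m&=((im[...,2]-im[...,0])>50).astype(np.uint8)
n,l,st,_=cv2.connectedComponentsWithStats(m); k=1+st[1:,4].argmax(); m=l==k; print(st[k])
Q=wpts(d,q,m); print(cv2.minAreaRect(Q[:,:2].astype(np.float32)),Q.mean(0))
c=Q[:,:2].mean(0); ev=np.linalg.eigh(np.cov((Q[:,:2]-c).T))[1][:,1]; t=(Q[:,:2]-c)@ev; print(c,ev,np.polyfit(t,Q[:,2],1),t.min(),t.max())
t_=np.zeros(d.shape,bool); t_[150:180,240:340]=1
print('table',np.median(wpts(d,q,t_),0))
E
```

```text
[ 242   52   54   89 2400]
((0.4432555139064789, 0.303811639547348), (0.09882759302854538, 0.031395215541124344), 70.3213882446289) [0.4434 0.3041 0.0084]
[0.4434 0.3041] [0.3392 0.9407] [0.143  0.0084] -0.04981103959548278 0.049086974366335655
table [ 0.4689  0.2246 -0.0005]
```

Request:
carry_out:
  commands: [-0.3,0.1,3.5,-2,0,0,-0.1,-0.3,0.3,7,-5,0,0,-0.2,-0.3,0.5,10.5,-8,0,0,-0.3,-0.3,0.6,13.9,-11,0,0,-0.348,-0.3,0.6,13.9,-14,0,0,-0.348,-0.3,0.6,13.9,-17,0,0,-0.348,-0.3,0.6,13.9,-18.5,0,0,-0.348,-0.3,0.6,13.9,-19,0,0,-0.348,-0.3,0.6,13.9,-19.3,0,0,-0.348,-0.3,0.6,13.9,-19.3,0,0,-0.348,-0.3,0.6,13.9,-19.3,0,0,-0.348]

```text
time_s: 7.23
ee_pos: [0.4566, 0.3351, 0.0077]
eef_rot: [-3.142, -0.004, -0.35]
force: [-0.2, -0.0, 1.5]
grip_width: 0.0611
```

Request:
carry_out:
  commands: [0,0,0,-0.1,0,0,0,0.2,0,0,-0.1,0,0,0,0.6,0,0,-0.1,0,0,0,0.6,0,0,-0.1,0,0,0,0.6,0,0,-0.1,0,0,0,0.6,0,0,-0.1,0,0,0]
  force: 12

```text
time_s: 7.73
ee_pos: [0.4567, 0.3351, 0.0069]
eef_rot: [-3.141, -0.004, -0.35]
force: [-0.4, -0.5, 2.4]
grip_width: 0.0318
```

```bash
python3 - <<'E'
from h import *
np.set_printoptions(precision=4,suppress=True)
q=np.load('w3.npz'); d=q['d']; v,u=np.mgrid[:420,:560]; r=np.hypot((u-q['cx'])/q['fx'],(v-q['cy'])/q['fy'])
P=wpts(d,q,(r<1.3)&(d>0)); 
S=P[(P[:,0]>.36)&(P[:,0]<.57)&(P[:,1]>.085)&(P[:,1]<.2)&(P[:,2]>.015)&(P[:,2]<.06)]
print(len(S),cv2.minAreaRect(S[:,:2].astype(np.float32)),cv2.boxPoints(cv2.minAreaRect(S[:,:2].astype(np.float32))))
for a in np.arange(.40,.55,.02):
    k=abs(S[:,0]-a)<.004; 
    if k.sum()>5: print(a,S[k,1].max(), S[k][S[k,1].argmax()])
for a in np.arange(.09,.16,.015):
    k=abs(S[:,1]-a)<.004
    if k.sum()>5: print('y',a,S[k,0].min(),S[k,0].max())
t=P[(P[:,1]>.17)&(P[:,1]<.2)&(P[:,0]>.42)&(P[:,0]<.5)]; print('table',len(t),np.median(t[:,2]))
E
```

```text
25980 ((0.4717981219291687, 0.12053269892930984), (0.07706328481435776, 0.14874166250228882), 87.5699234008789) [[0.3959 0.0852]
 [0.5445 0.0789]
 [0.5477 0.1559]
 [0.3991 0.1622]]
0.4 0.1586707795204499 [0.4023 0.1587 0.0304]
0.42000000000000004 0.1608460090725182 [0.4214 0.1608 0.0268]
0.44000000000000006 0.16037319846699624 [0.4375 0.1604 0.0271]
0.4600000000000001 0.15936413310832834 [0.4597 0.1594 0.0274]
0.4800000000000001 0.15798845022058072 [0.4827 0.158  0.0299]
0.5000000000000001 0.15750514262131887 [0.4986 0.1575 0.03  ]
0.5200000000000001 0.15625272819883895 [0.5212 0.1563 0.0306]
0.5400000000000001 0.15500877790765613 [0.5386 0.155  0.0329]
y 0.09 0.3959710206404504 0.5438726042093168
y 0.105 0.39706222826564264 0.5448516078951702
y 0.12 0.39784772752146497 0.5458001327749861
y 0.135 0.397885059376119 0.5461854244760733
y 0.15 0.3989064507023907 0.5440219930285075
table 4158 -0.00048246036788186536
```

Request:
carry_out:
  commands: [0.6,0,0,0.6,0,0,0,0.6,-0.5,-0.5,0.6,0,0,0.08,0.6,-1.2,-2,0.6,0,0,0.16,0.6,-2,-4,0.6,0,0,0.24,0.6,-2.8,-6,0.6,0,0,0.306,0.6,-2.8,-7.5,0.6,0,0,0.306,0.6,-2.8,-7.5,0.6,0,0,0.306,0.6,-2.8,-7.5,0.2,0,0,0.306,0.6,-2.8,-7.5,0,0,0,0.306,0.6,-2.8,-7.5,-0.05,0,0,0.306,0.6,-2.8,-7.5,-0.05,0,0,0.306]

```text
time_s: 8.65
ee_pos: [0.429, 0.2609, 0.0065]
eef_rot: [-3.141, -0.004, -0.044]
force: [0.9, -1.4, 3.9]
grip_width: 0.0318
```

```bash
python3 - <<'E'
from h import *
np.set_printoptions(precision=4,suppress=True)
o=ctrl.get_obs(); print(o['time_s'],o['ee_pos'],o['eef_rot'],o['force'],o['moment'],o['grip_width'])
im,d,i=shot('side'); im2,d2,i2=shot('scene')
p=[.424,.1465,0]; print(proj(p,i),proj(p,i2))
u,v=map(int,proj(p,i)); a=cv2.resize(im[v-45:v+45,u-35:u+35],(466,600),interpolation=cv2.INTER_CUBIC)
u,v=map(int,proj(p,i2)); b=cv2.resize(im2[v-45:v+45,u-25:u+25],(333,600),interpolation=cv2.INTER_CUBIC)
cv2.imwrite('pics/c.png',np.hstack([a,b]))
E
```

```text
8.65 [0.429  0.2609 0.0065] [-3.1411 -0.0041 -0.0439] [ 0.9298 -1.3577  3.8802] [-0.2566 -0.006  -0.0111] 0.031806034728900597
(np.float64(325.527401339691), np.float64(247.78418206922)) (np.float64(212.4050329269108), np.float64(244.773528891122))
```

View pics/c.png

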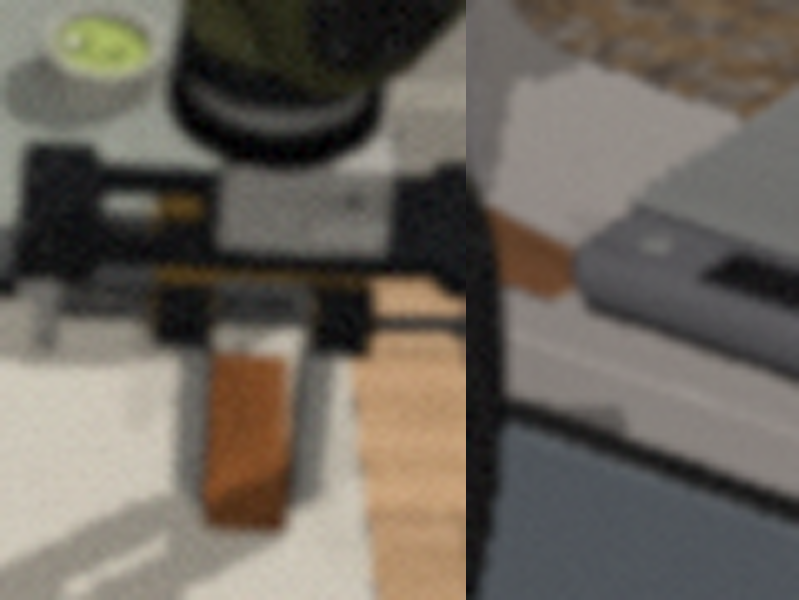

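Request:
carry_out:
  commands: [0.6,-0.02,-0.4,0.03,0,0,0,0.6,-0.04,-0.8,0.03,0,0,0,0.6,-0.06,-1.2,0.03,0,0,0,0.6,-0.08,-1.6,0.03,0,0,0,0.6,-0.09,-2.0,0.03,0,0,0,0.6,-0.09,-2.0,0.03,0,0,0,0.6,-0.09,-2.0,0.03,0,0,0]

```text
time_s: 9.33
ee_pos: [0.4281, 0.2406, 0.0068]
eef_rot: [-3.141, -0.004, -0.044]
force: [-0.0, -1.0, -0.5]
grip_width: 0.0319
```

Request:
carry_out:
  commands: [0.6,0,-0.2,0,0,0,0,0.6,-0.02,-0.4,0,0,0,0,0.6,-0.03,-0.6,0,0,0,0,0.6,-0.03,-0.8,0,0,0,0,0.6,-0.04,-0.9,0,0,0,0,0.6,-0.04,-1.0,0,0,0,0,0.6,-0.04,-1.0,0,0,0,0,0.6,-0.04,-1.0,0,0,0,0]

```text
time_s: 10.0
ee_pos: [0.4277, 0.2305, 0.0068]
eef_rot: [-3.141, -0.004, -0.044]
force: [-0.2, 0.3, 0.5]
grip_width: 0.0321
```

```bash
cat > b.py <<'E'
from h import *
import sys
np.set_printoptions(precision=4,suppress=True)
o=ctrl.get_obs(); print(o['time_s'],o['ee_pos'],o['force'],o['grip_width'])
im,d,i=shot('side'); im2,d2,i2=shot('scene'); np.savez('last.npz',im=im,im2=im2)
for nm,D,I in (('side',d,i),('scene',d2,i2)):
    P=pts(D,I,np.ones(D.shape,bool)); c=np.array([.483,.0575])
    r=np.hypot(*(P[:,:2]-c).T); k=(r>.032)&(abs(P[:,0]-.483)<.05)&(abs(P[:,1]-.0575)<.085)&(P[:,2]>.03)&(P[:,2]<.065)
    A=np.c_[P[k,:2]-c,np.ones(k.sum())]; 
    s=np.linalg.lstsq(A,P[k,2],rcond=None)[0]; e=abs(P[k,2]-A@s)<.004; s=np.linalg.lstsq(A[e],P[k,2][e],rcond=None)[0]; print(nm,'plane',s,e.sum())
    p=[.483,.0545,.067]; u,v=map(int,proj(p,I)); cr=(im if nm=='side' else im2)[v-18:v+18,u-18:u+18]
    cv2.imwrite(f'pics/{sys.argv[1]}_{nm}.png',cv2.resize(cr,(390,390),interpolation=cv2.INTER_CUBIC))
cv2.imwrite(f'pics/{sys.argv[1]}.png',np.hstack([cv2.imread(f'pics/{sys.argv[1]}_{n}.png') for n in ('side','scene')]))
E
python3 b.py d1
```

```text
10.0 [0.4277 0.2305 0.0068] [-0.2324  0.2603  0.5027] 0.03209389650476132
side plane [ 0.0297 -0.0253  0.0496] 469
scene plane [ 0.0354 -0.0229  0.0468] 945
```

Request:
carry_out:
  commands: [0.6,0,-0.2,0,0,0,0,0.6,-0.02,-0.4,0,0,0,0,0.6,-0.03,-0.6,0,0,0,0,0.6,-0.03,-0.8,0,0,0,0,0.6,-0.04,-0.9,0,0,0,0,0.6,-0.04,-1.0,0,0,0,0,0.6,-0.04,-1.0,0,0,0,0,0.6,-0.04,-1.0,0,0,0,0]

```text
time_s: 10.77
ee_pos: [0.4272, 0.2203, 0.0067]
eef_rot: [3.142, -0.004, -0.044]
force: [0.7, -0.1, -0.9]
grip_width: 0.0322
```

```bash
python3 b.py d2
```

```text
10.7667 [0.4272 0.2203 0.0067] [ 0.7376 -0.0924 -0.921 ] 0.03221538495166774
side plane [ 0.0208 -0.0167  0.0499] 475
scene plane [ 0.025  -0.0167  0.047 ] 945
```

Request:
carry_out:
  commands: [0.6,0,-0.2,0,0,0,0,0.6,-0.02,-0.4,0,0,0,0,0.6,-0.03,-0.6,0,0,0,0,0.6,-0.03,-0.8,0,0,0,0,0.6,-0.04,-1.0,0,0,0,0,0.6,-0.05,-1.2,0,0,0,0,0.6,-0.06,-1.4,0,0,0,0,0.6,-0.06,-1.4,0,0,0,0,0.6,-0.06,-1.4,0,0,0,0,0.6,-0.06,-1.4,0,0,0,0,0.6,-0.06,-1.4,0,0,0,0]

```text
time_s: 11.78
ee_pos: [0.4265, 0.2059, 0.0065]
eef_rot: [3.141, -0.003, -0.044]
force: [0.7, -3.4, -1.6]
grip_width: 0.0317
```

```bash
python3 b.py d3
```

```text
11.7833 [0.4265 0.2059 0.0065] [ 0.6735 -3.3936 -1.5962] 0.031740858050645075
side plane [ 0.0052 -0.007   0.0503] 489
scene plane [ 0.0118 -0.0078  0.0475] 944
```

View pics/d3.png

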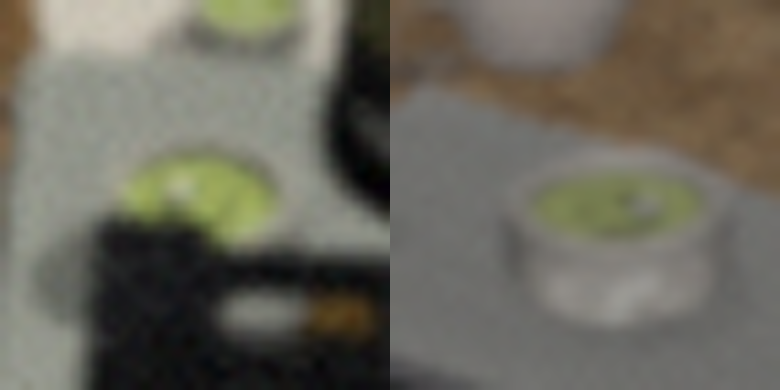

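Request:
carry_out:
  commands: [0.6,0,-0.1,0,0,0,0,0.6,0,-0.2,0,0,0,0,0.6,-0.01,-0.3,0,0,0,0,0.6,-0.02,-0.4,0,0,0,0,0.6,-0.02,-0.5,0,0,0,0,0.6,-0.03,-0.6,0,0,0,0,0.6,-0.03,-0.6,0,0,0,0,0.6,-0.03,-0.6,0,0,0,0,0.6,-0.03,-0.6,0,0,0,0,0.6,-0.03,-0.6,0,0,0,0,0.6,-0.03,-0.6,0,0,0,0]

```text
time_s: 12.8
ee_pos: [0.4262, 0.2, 0.0065]
eef_rot: [3.141, -0.003, -0.044]
force: [0.8, 1.2, -1.7]
grip_width: 0.0319
```

```bash
python3 b.py d4; python3 - <<'E'
import cv2,numpy as np
o=[]
for n in ('d3','d4'):
    a=cv2.imread(f'pics/{n}_scene.png'); o.append(cv2.resize(a[100:280,120:340],None,fx=1.8,fy=1.8))
cv2.imwrite('pics/e.png',np.hstack(o))
E
```

```text
12.8 [0.4262 0.2    0.0065] [ 0.813   1.2096 -1.691 ] 0.03188304906168252
side plane [ 0.0024 -0.0043  0.0504] 473
scene plane [ 0.0074 -0.0033  0.0477] 931
```

View pics/e.png

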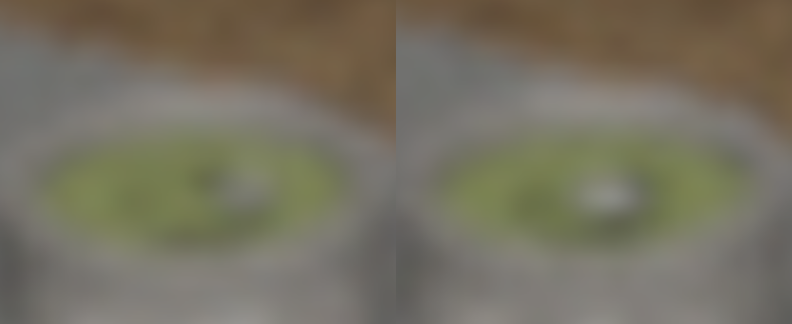

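Request:
carry_out:
  commands: [0.6,0,-0.1,0,0,0,0,0.6,0,-0.2,0,0,0,0,0.6,-0.01,-0.25,0,0,0,0,0.6,-0.01,-0.25,0,0,0,0,0.6,-0.01,-0.25,0,0,0,0,0.6,-0.01,-0.25,0,0,0,0,0.3,-0.01,-0.25,0,0,0,0,0.1,-0.01,-0.25,0,0,0,0,-0.1,-0.01,-0.25,0,0,0,0,-0.1,-0.01,-0.25,0,0,0,0,-0.1,-0.01,-0.25,1.5,0,0,0,-0.1,0,1,5,0,0,0]

```text
time_s: 13.9
ee_pos: [0.4241, 0.208, 0.0539]
eef_rot: [3.137, 0.003, -0.045]
force: [0.1, 0.6, -0.5]
grip_width: 0.0519
```

Request:
carry_out:
  commands: [-0.1,0,0,4,0,0,0,-0.1,0,0,8,0,0,0,-0.1,0.5,-2,11,0,0,0,-0.1,1.5,-6,12,0,0,0,-0.1,2.5,-10,12,0,0,0,-0.1,3.5,-14,12,0,0,0,-0.1,4.5,-18,12,0,0,0,-0.1,5,-22,12,0,0,0,-0.1,5.2,-24,12,0,0,0,-0.1,5.2,-24,12,0,0,0,-0.1,5.2,-24,12,0,0,0,-0.1,5.2,-24,12,0,0,0]

```text
time_s: 14.9
ee_pos: [0.4759, -0.0314, 0.1739]
eef_rot: [3.137, 0.004, -0.045]
force: [0.5, -0.2, 1.0]
grip_width: 0.0517
```

```bash
cat > w.py <<'E'
from h import *
import sys
np.set_printoptions(precision=4,suppress=True)
o=ctrl.get_obs(); print(o['time_s'],o['ee_pos'],o['eef_rot'],o['force'])
im,d,q=shot('wrist'); np.savez('w5.npz',im=im,d=d,**q)
h=cv2.cvtColor(im,cv2.COLOR_BGR2HSV)
u0,v0=map(int,wproj([.483,.056,.065],q)); print(u0,v0)
g=np.zeros(d.shape,np.uint8); R=40; g[max(0,v0-R):v0+R,u0-R:u0+R]=1
g&=((h[...,0]>25)&(h[...,0]<50)&(h[...,1]>60)).astype(np.uint8)
n,l,st,_=cv2.connectedComponentsWithStats(g); k=1+st[1:,4].argmax(); c=np.argwhere(l==k)[:,::-1].astype(np.int32)
hull=cv2.convexHull(c); e=cv2.fitEllipse(hull); print('window',e)
m=np.zeros(d.shape,np.uint8); cv2.fillConvexPoly(m,hull,1); m=cv2.erode(m,np.ones((5,5)))
b=(m>0)&(h[...,1]<0.55*np.median(h[...,1][m>0]))
print('bubble',b.sum(),np.argwhere(b)[:,::-1].mean(0) if b.any() else None)
P=wpts(d,q,m>0); print(np.median(P,0))
S=wpts(d,q,np.ones(d.shape,bool)); cc=np.array([.483,.056]); r=np.hypot(*(S[:,:2]-cc).T)
k=(r>.032)&(abs(S[:,0]-.483)<.05)&(abs(S[:,1]-.055)<.085)&(S[:,2]>.04)&(S[:,2]<.06)
A=np.c_[S[k,:2]-cc,np.ones(k.sum())]; print('plane',np.linalg.lstsq(A,S[k,2],rcond=None)[0])
y,x=max(0,v0-35),u0-35
a=cv2.resize(im[y:v0+35,x:u0+35],None,fx=6,fy=6,interpolation=cv2.INTER_CUBIC)
cv2.imwrite(f'pics/{sys.argv[1]}.png',a); print('crop origin',x,y)
E
python3 w.py f1
```

```text
14.9 [ 0.4759 -0.0314  0.1739] [ 3.1375  0.0035 -0.0454] [ 0.458  -0.1518  0.9627]
277 105
window ((281.7801513671875, 110.13783264160156), (46.09452819824219, 46.90549087524414), 101.14814758300781)
bubble 77 [281.1169 110.4935]
[0.4869 0.0517 0.0633]
plane [-0.002   0.0001  0.0481]
crop origin 242 70
```

View pics/f1.png

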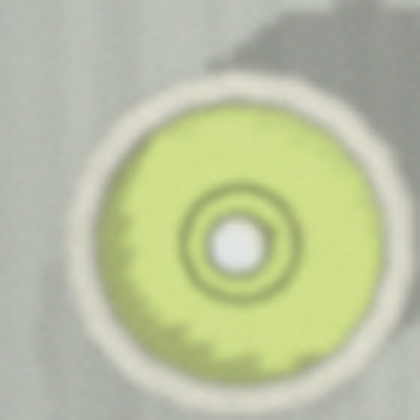

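```bash
python3 -c "
from station import ticket; print(ticket.hand_in())"
```

```text
the job is handed in; nothing more can be done
None
```

The scale now stands level on the wedge, with the bubble inside the ring, and I have handed the job in. It took about 15 s of the allowed 72 s.

- **Level:** I used the larger of the two look-alikes (about 26 mm radius against 18 mm). I tilted it to match the leaning platform, set it down until the gripper no longer carried its weight, and then let go.
- **Wedge:** I gripped it near the thick end and lined it up with the scale's left side. I slid it thin end first under the bare front-left foot, in small steps, then released it and moved the arm clear.

**Last checks:**
- The wrist camera showed the bubble about 0.6 mm from the ring's centre; anything under 3 mm keeps it inside the ring.
- The platform's measured slope was about 2 mrad or less, where it had leaned about 57 mrad at the start.
- The arm was holding still above the work, touching nothing.

**Less certain:**
- The network missed the wedge in the wrist picture, so I found it by colour instead.
- The sideways force reading while pushing was noisy, between about -3.4 and +1.2 N. Its sign sometimes ran against the push, so it only roughly shows that the push was light.
- When I picked up the level, the vertical force briefly read 8.8 N while the gripper was at worktop height.
- I did not take a separate close look at the wedge after releasing it. That the foot rests on it is inferred from the scale staying level about a second later.

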